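# Fit a vegetable cutter's slinger plate and slicing disc, slide its tray in

### The arm

A 6-joint arm with a two-finger parallel gripper is mounted at the origin on the work surface. World frame = base frame: x ahead of the robot, y to its left, z up, the work surface at z = 0. Lengths are in m, angles in degrees, forces in N, time in s.
With the tool pointing down it reaches from about 0.375 to 0.9 m from the base axis. Payload 3.1 kg.
Tool frame: the origin (TCP) lies where the fingers leave the gripper's body, on its centre line; the fingertips stand 73 mm ahead of it and the grasp point (between the pads) lies 54 mm ahead of it; z points along the fingers, y is the line along which they close (so a half turn about z gives the same grasp; the last joint's range is limited). The gripper opens to 85 mm and grips with 20 to 120 N. Pads are 22 mm wide; open, the fingers measure 114 mm over their backs; the gripper's body (76 mm by 85 mm) begins 54 mm behind the grasp point. The pads swing forward as they close: fully open they stand 13 mm farther back than shut.
Start: joints at [65.976, 30.224, 82.088, -0, 67.689, -10.227], TCP at [0.149, 0.607, 0.304] pointing down, gripper open.
Joint ranges: [-176.69, 176.69], [-43.24, 126.21], [12.49, 139.97], [-82, 262], [0, 151.66], [-163.58, 163.58]. Speed limits (degrees/s): [159.86, 159.86, 180, 180, 180, 180].

### API

Orientations are given as [roll, pitch, yaw] about the fixed x, y, z axes, in that order (R = Rz(yaw) Ry(pitch) Rx(roll)).
In Python, from rig import manip, grab_frame, hand_in, trace gives the robot as it stands.
- The arm moves only by the shell command python3 -m crank 'ROWS' [FORCE]. ROWS is JSON, a list of rows, each a list of 7 numbers: the shift along the tool's x, y, z in m, then the turn, a rotation vector about the tool's x, y, z in rad, then the opening, from -1 (shut) to 1 (fully open). In form: [[dx, dy, dz, ax, ay, az, jaw], ...]. A call has 1 to 10 rows; each row shifts and turns the commanded pose from where the row before left it, along the tool's axes as they then stand; what a row does not reach is not made up. A row lasts 1/12 s, in which the tool goes at most 41.7 mm and 7.16 degrees, less where a joint would pass 70% of its speed; a pose out of reach is approached as far as the arm can. A call with a gripper value outside its range is refused whole. The fingers move at their own pace and stop on an object; FORCE is the grip in N (left out, the last holds). Time passes only in rows, so rows that do not move let the fingers close. It gives the time, the measured TCP pose, the force, the opening and the grip force at its end, in the units of the state.
- manip.observe(): the state, without advancing time (a new reading comes with each control period).
- grab_frame(name): name is "scene" or "side" or "wrist"; returns a dict with "img" (480x640x3 uint8, blue, green, red), "fx", "fy", "cx", "cy" (pixels), "k1" (the pictures are not rectified: a ray, as slopes to the right and down, at radius r is drawn at 1 + k1 r^2 times it, then the intrinsics apply), "rvec" (rotation vector, rad) and "tvec" (3), from world to camera coordinates, as OpenCV has them; the wrist camera has in their place "T_tool_cam" (4x4, takes a point from camera to tool coordinates, whose origin is the TCP and whose axes are the flange's). Camera axes: x right, y down, z forward; pixel columns grow to the right and rows downward; lengths in m; the calibration is good to about 2 mm. A picture is of the moment at which its call begins: read the wrist's pose just before it. There is no depth.
- hand_in(): hands the job in; it is judged then, once.
Trained networks look in a picture, given as the dict that the camera call returned (one of the last four; its "shot" number tells which), for a name from the list of things; names that differ only in an ending like _2 or _b are one class to them, and where a whole thing is asked for, a point or a joint stands for the part that bears it (a point fixed in the world has none). Each returns a list of dicts, best first, with "conf" (0 to 1); they miss things now and then, are a little off and sometimes report something else, mostly with a low value. They report only what shows in the picture. A call takes as long as a camera call. They do not tell look-alikes from the thing itself.
- trace(picture, query): "pixels" (480x640 bool, what is visible of it) and "rect" ([left, top, width, height] in pixels, round what is visible of it).
The state is a dict: "time_s": time; "q": joint angles; "joint_vel": joint speeds; "joint_torque": joint torques, N m; "tool_pos": TCP position; "tool_rot": TCP orientation; "force": force on the tool from outside, world axes, zero at the start; "torque": the same for the moment, N m; "grip_width": opening from 0.0 (shut) to 1.0 (fully open); "grip_force": force on a finger pad.
Only numpy, scipy, OpenCV 4.12 (cv2) and the standard library are available. Lean on these libraries where they do the work, as an engineer would, in place of code of your own. Each camera call takes 0.05 s, during which the arm holds its last target. There are 200 camera calls.

### The job

Set up the vegetable cutter for slicing: put the slinger plate (the plate with four paddles) on the square drive shaft first, then the slicing disc on top of it, lowering each one down the shaft until it is fully home rather than letting it drop. Slide the steel tray along the table, without lifting it, until it is centred under the discharge chute. Leave the feed lid, the bottle and the cylinder of forks where they are.

Things in the scene. Friction and masses are not known exactly. Their poses are not given: they have to be found in the camera images.
- cutter: White bench vegetable cutter, lid off, fixed. Origin on the table under the shaft axis, z up, chute towards its -x. Base: x -80 to 170 mm, y +-100, 150 high; motor hump x 105 to 190 rises to 195. Open aluminium bowl round the shaft: inner radius 92 mm, outer 98, floor 156, rim 222 above the table, wall open at the chute.
- seat (a point): On the shaft axis at the flat top of the shaft's round drive collar (36 mm wide), 164 mm above the table; axes as the cutter's. The slinger's underside rests here when home; the slicing disc's underside then rests on top of the slinger's hub, 30 mm higher.
- shaft_tip (a point): Top of the drive shaft, 62 mm above the seat, 226 mm above the table; axes as the cutter's. The shaft is an upright 14 mm square steel bar that does not turn, sides parallel to the cutter's x and y; the top 8 mm is a round taper (radius 7 to 3.5 mm).
- chute (a point): Middle of the discharge chute's lower lip, 195 mm from the shaft axis (to the cutter's -x), about 107 mm above the table; axes as the cutter's. Open sloping channel 60 mm wide, side walls 40 mm high, their tops lean 16 mm out past the lip; the base begins 115 mm behind the lip.
- slinger: Slinger plate: white disc, 168 mm across, 4 thick, square hub 34 x 34 mm, 30 high from the underside; four radial paddles on top, 20 high, radius 39 to 81 mm, at 45 degrees to the hub's sides. Lies flat, hub up, about 0.18 kg. Through bore 16 mm square, its sides and the hub's along this body's x and y (quarter turns are equal). Origin: centre of underside, z up.
- slicer: Slicing disc: steel, 164 mm across, 3 thick, black square hub 34 x 34 mm, 26 high from the underside; one raised blade on top, up to 9 high, radius 26 to 78 mm, at 45 degrees to the hub's sides. Lies flat, hub up, about 0.4 kg. Through bore 16 mm square, its sides and the hub's along this body's x and y (quarter turns are equal). Origin: centre of underside, z up.
- tray: Empty stainless tray, 125 mm (its x) by 230 (its y) over the rim, 25 high, about 0.3 kg, loose on the table. Floor 2 mm, thin walls, rolled rim 8 mm wide and 6 deep along the top, its outer edge the tray's outer edge; one finger fits inside, so the rim can be pinched from above. Origin: centre of underside, z up.
- feed_lid: Bystander: the cutter's round aluminium lid with feed tube and hopper, 198 mm across, 128 high, on the table. Origin: centre of underside.
- bottle: Bystander: green glass bottle, 64 mm across, 220 high. Origin: centre of underside.
- fork_jar: Bystander: perforated steel cutlery cylinder holding forks, 100 mm across, 135 high, forks to about 210. Origin: centre of underside.
There are look-alikes about, which are no part of the job. What is shaped like the slicer but pink is not meant.

How it is judged:
By the outcome, as a careful person would: the job done as asked, in the order asked, and still so for the second after the job is handed in, with the robot touching nothing.
It also fails if it takes over 72 s, if anything falls off the work surface, if the arm or the gripper's body presses on something with over 40 N, if the wrist force passes 120 N, or if a joint passes its speed limit or range.

## Working session

There is one attempt and no reset: what is moved stays moved. The work goes in short steps, Python scripts to look and compute and a shell command to move; the robot and the scene stay as the last step left them, time stands still between calls to the robot, and variables do not carry over. Pictures are saved under pics/ and viewed, at most 10 in all, crops included, and the job is handed in when it is done.

```bash
mkdir -p pics; ls
python3 - <<'E'
from rig import manip, grab_frame, hand_in, trace
import cv2, json, numpy as np
s=manip.observe(); print(s)
a=grab_frame("scene"); b=grab_frame("side")
for n,f in (("scene",a),("side",b)):
    cv2.imwrite(f"pics/{n}0.png",f["img"])
    print(n,{k:v for k,v in f.items() if k!="img"})
    for q in ["slinger","slicer","tray","cutter","feed_lid","bottle","fork_jar"]:
        for d in trace(f,q): 
            m=d["pixels"]; ys,xs=np.nonzero(m)
            print(n,q,round(d["conf"],2),d["rect"],m.sum(), f["img"][m].mean(0).round() if m.any() else None)
E
```

```text
pics
{'time_s': 0.0, 'q': array([ 6.59760695e+01,  3.02791809e+01,  8.21563482e+01,  1.40080480e-03,
        6.76900071e+01, -1.02279276e+01]), 'joint_vel': array([-0.09151047, -0.11618377, -0.01217364, -0.04289222,  0.01286634,
       -0.03149957]), 'joint_torque': array([-1.70390187e-03, -4.42355955e+01, -1.78022522e+01, -4.00505342e-04,
        8.49107048e-03,  2.48332746e-06]), 'tool_pos': array([0.14878206, 0.60645527, 0.30293136]), 'tool_rot': array([-1.79876689e+02, -2.35649551e-02,  1.66203439e+02]), 'force': array([-0.37967164,  0.30769835,  0.59684269]), 'torque': array([-0.06218559,  0.01755077,  0.02289118]), 'grip_force': 0.0, 'grip_width': 0.9986357789258881}
scene {'fx': 515.3680350753501, 'fy': 515.3680350753501, 'cx': 320.90261075153666, 'cy': 240.86430623312117, 'k1': -0.14925640936827203, 'rvec': array([ 1.14480792,  2.27161693, -1.03571981]), 'tvec': array([ 0.36721636, -0.20501841,  2.06976077]), 'shot': 1}
scene slinger 0.78 [417.6, 289.1, 43.7, 41.6] 1362 [201. 208. 215.]
scene slinger 0.75 [235.2, 227.2, 46.1, 32.7] 1102 [164. 168. 174.]
scene slicer 0.84 [207
[... 868 characters left out ...]
.4, 34.4, 28.2] 896 [213. 219. 224.]
side slicer 0.9 [262.4, 399.6, 51.2, 49.6] 2209 [187. 162. 220.]
side slicer 0.86 [308.6, 304.2, 48.7, 41.1] 1543 [206. 209. 212.]
side slicer 0.64 [362.2, 281.7, 49.6, 40.4] 1366 [185. 159. 219.]
side tray 0.73 [257.3, 302.0, 46.7, 64.9] 2353 [219. 222. 225.]
side cutter 0.9 [273.3, 195.2, 118.1, 81.6] 6117 [141. 147. 152.]
side feed_lid 0.82 [253.9, 127.8, 41.6, 48.5] 1317 [146. 149. 153.]
side feed_lid 0.32 [272.2, 197.1, 115.0, 80.8] 6039 [141. 147. 152.]
side bottle 0.73 [320.8, 154.4, 14.8, 39.4] 551 [ 67. 100.  85.]
side fork_jar 0.9 [315.3, 339.4, 33.4, 48.5] 1260 [121. 124. 127.]
side fork_jar 0.31 [310.3, 306.4, 48.6, 38.6] 1528 [206. 209. 212.]
```

View pics/scene0.png

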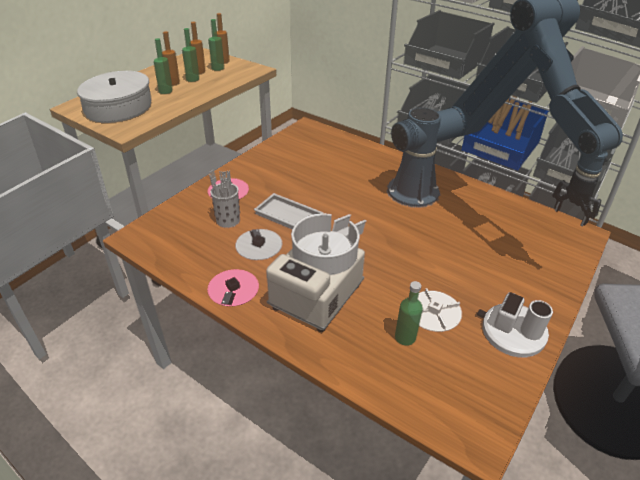

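View pics/side0.png

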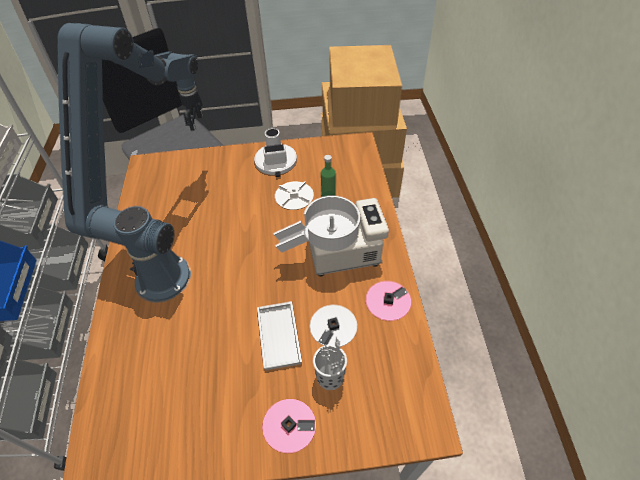

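The scene view shows the slinger at (437,310), the silver slicer at (259,243) and the bottle at (409,320). In the side view the tray is at (279,335), the slicer at (333,325) and the slinger at (294,195). The cutter bowl is at (331,225) with its chute towards the robot. Next I'll get coarse positions.

```bash
cat > h.py <<'E'
from rig import manip, grab_frame, hand_in, trace
import cv2, numpy as np
from scipy.spatial.transform import Rotation as Ro
from scipy.optimize import least_squares
def K(f): return np.array([[f["fx"],0,f["cx"]],[0,f["fy"],f["cy"]],[0,0,1.]])
def D(f): return np.array([f["k1"],0,0,0,0.])
def grab(n):
    s=manip.observe(); f=grab_frame(n)
    if n=="wrist":
        T=np.eye(4); T[:3,:3]=Ro.from_euler('xyz',s["tool_rot"],degrees=True).as_matrix(); T[:3,3]=s["tool_pos"]
        M=np.linalg.inv(T@np.array(f["T_tool_cam"]))
        f["R"],f["t"]=M[:3,:3],M[:3,3]
    else: f["R"],f["t"]=cv2.Rodrigues(np.array(f["rvec"]))[0],np.array(f["tvec"])
    return f
def unproj(f,px,z):
    u=cv2.undistortPointsIter(np.array(px,float).reshape(-1,1,2),K(f),D(f),None,None,(3,50,1e-9)).reshape(-1,2)
    d=np.c_[u,np.ones(len(u))]@f["R"]; c=-f["R"].T@f["t"]
    return c+d*((z-c[2])/d[:,2])[:,None]
def proj(f,P):
    return cv2.projectPoints(np.array(P,float).reshape(-1,1,3),cv2.Rodrigues(f["R"])[0],f["t"],K(f),D(f))[0].reshape(-1,2)
def contour(m):
    c,_=cv2.findContours(m.astype(np.uint8),cv2.RETR_EXTERNAL,cv2.CHAIN_APPROX_NONE)
    return max(c,key=cv2.contourArea).reshape(-1,2)
def circ(P,r=None):
    P=P[:,:2]; c0=(P.max(0)+P.min(0))/2
    s=least_squares(lambda p:np.hypot(*(P-p[:2]).T)-(p[2] if r is None else r),[*c0,.08],loss='soft_l1',f_scale=.001)
    return s.x.round(4), round(float(np.sqrt(np.mean(s.fun**2))),4)
E
python3 - <<'E'
from h import *
f=grab("side")
P=lambda px,z:unproj(f,px,z)
for q,z in [("slinger",.004),("slicer",.003),("tray",.025),("feed_lid",0),("bottle",0),("fork_jar",0)]:
    for d in trace(f,q):
        c=contour(d["pixels"]); p=P(c,z)
        x,y,w,h=cv2.boundingRect(c); print(q,round(d["conf"],2),(x,y,w,h),circ(p), "bottom",P([[x+w/2,y+h]],0)[0].round(3))
        if q=="tray":
            r=cv2.minAreaRect((p[:,:2]*1000).astype(np.float32)); print(r)
print("tip",P([[331.5,217]],.226).round(3),"lip",P([[275,247],[281,240],[276,247]],.107).round(3))
E
```

```text
slinger 0.94 (275, 182, 39, 28) (array([0.5332, 0.3615, 0.0822]), 0.0019) bottom [0.529 0.277 0.   ]
slicer 0.93 (366, 282, 45, 38) (array([ 0.8313, -0.2038,  0.0773]), 0.0015) bottom [ 0.818 -0.281  0.   ]
slicer 0.81 (310, 305, 48, 41) (array([ 0.6244, -0.2765,  0.0794]), 0.0042) bottom [ 0.616 -0.355  0.   ]
slicer 0.79 (262, 399, 54, 54) (array([ 0.4458, -0.5995,  0.0797]), 0.0012) bottom [ 0.441 -0.681  0.   ]
slicer 0.62 (274, 196, 115, 81) (array([0.7022, 0.1374, 0.1969]), 0.0277) bottom [ 0.642 -0.077  0.   ]
tray 0.71 (258, 303, 43, 66) (array([ 0.4335, -0.3024,  0.1054]), 0.0245) bottom [ 0.428 -0.414  0.   ]
((432.1969299316406, -301.64434814453125), (125.40475463867188, 234.60987854003906), 2.85680890083313)
tray 0.39 (274, 196, 115, 81) (array([0.7   , 0.1195, 0.1932]), 0.0279) bottom [ 0.642 -0.077  0.   ]
((666.7659301757812, 119.3163833618164), (453.0138244628906, 395.35595703125), 5.284157752990723)
feed_lid 0.83 (254, 129, 42, 47) (array([0.4597, 0.6284, 0.1097]), 0.0381) bottom [0.456 0.496 0.   ]
bottle 0.78 (320, 155, 17, 42) (array([0.6919, 0.4559, 0.0824]), 0.0351) bottom [0.681 0.333 0.   ]
fork_jar 0.67 (314, 338, 32, 52) (array([ 0.5976, -0.4159,  0.0671]), 0.0128) bottom [ 0.584 -0.504  0.   ]
fork_jar 0.3 (254, 130, 43, 46) (array([0.4633, 0.627 , 0.1099]), 0.0361) bottom [0.458 0.496 0.   ]
tip [[0.656 0.023 0.226]] lip [[0.446 0.008 0.107]
 [0.469 0.038 0.107]
 [0.449 0.008 0.107]]
```

```bash
cat >> h.py <<'E'
def delta(x,y,z=None,yaw=None):
    "shift in tool axes and turn (tool z, rad) to reach the target, from the measured pose"
    s=manip.observe(); R=Ro.from_euler('xyz',s["tool_rot"],degrees=True); p=s["tool_pos"]
    d=R.inv().apply(np.array([x,y,p[2] if z is None else z])-p); az=0
    print("pose",p.round(4),s["tool_rot"].round(2),"t",round(s["time_s"],2),"F",s["force"].round(1),"g",round(s["grip_width"],3),round(s["grip_force"],1))
    if yaw is not None:
        e=(yaw-s["tool_rot"][2]+180)%360-180; 
        rv=(R.inv()*Ro.from_euler('xyz',[180,0,yaw],degrees=True)).as_rotvec(); print("rotvec",rv.round(4))
    print("delta tool mm",(d*1000).round(1)); return d
E
python3 - <<'E'
from h import *
delta(.533,.3615,.30)
f=grab_frame("wrist"); print(f["T_tool_cam"],f["fx"],f["k1"])
E
```

```text
pose [0.149  0.6069 0.3039] [-180.     0.   166.2] t 1.15 F [ 0.7 -0.6  0.6] g 1.005 0.0
delta tool mm [-431.5 -146.8    3.9]
[[ 8.88873784e-04 -9.64324120e-01 -2.64722875e-01  6.66773765e-02]
 [ 9.99998276e-01  1.28870726e-03 -1.33671579e-03 -5.36885586e-04]
 [ 1.63017757e-03 -2.64721231e-01  9.64323604e-01 -6.94718536e-02]
 [ 0.00000000e+00  0.00000000e+00  0.00000000e+00  1.00000000e+00]] 374.61660772118836 0.02764140119399104
```

```bash
python3 -m crank '[[-0.036,-0.0122,0,0,0,0,1],[-0.036,-0.0122,0,0,0,0,1],[-0.036,-0.0122,0,0,0,0,1],[-0.036,-0.0122,0,0,0,0,1],[-0.036,-0.0122,0,0,0,0,1],[-0.036,-0.0122,0,0,0,0,1],[-0.036,-0.0122,0,0,0,0,1],[-0.036,-0.0122,0,0,0,0,1],[-0.036,-0.0122,0,0,0,0,1],[-0.036,-0.0122,0,0,0,0,1]]'
python3 -m crank '[[-0.036,-0.0122,0,0,0,0,1],[-0.036,-0.0122,0,0,0,0,1],[0,0,0,0,0,0,1]]'
python3 - <<'E'
from h import *
delta(.533,.3615,.30)
f=grab("wrist"); cv2.imwrite("pics/w1.png",f["img"])
for d in trace(f,"slinger"):
    c=contour(d["pixels"]); print(d["conf"],d["rect"],circ(unproj(f,c,.004)),circ(unproj(f,c,.004),.084))
E
```

```text
time_s: 2.03
tool_pos: [0.471, 0.4014, 0.3041]
tool_rot: [180.0, 0.0, 166.2]
force: [0.1, 0.3, 0.3]
grip_width: 1.0
grip_force: 0.0
time_s: 2.28
tool_pos: [0.5403, 0.3576, 0.304]
tool_rot: [180.0, 0.3, 165.8]
force: [-0.3, 0.3, 1.1]
grip_width: 0.997
grip_force: 0.0
pose [0.5403 0.3576 0.304 ] [179.97   0.35 165.84] t 2.28 F [-0.3  0.3  1.1] g 0.997 0.0
delta tool mm [8.1 2.  4. ]
0.6 [241.3, 104.0, 167.7, 170.5] (array([0.5321, 0.362 , 0.0826]), 0.0006) (array([0.5324, 0.3619, 0.08  ]), 0.0015)
```

View pics/w1.png

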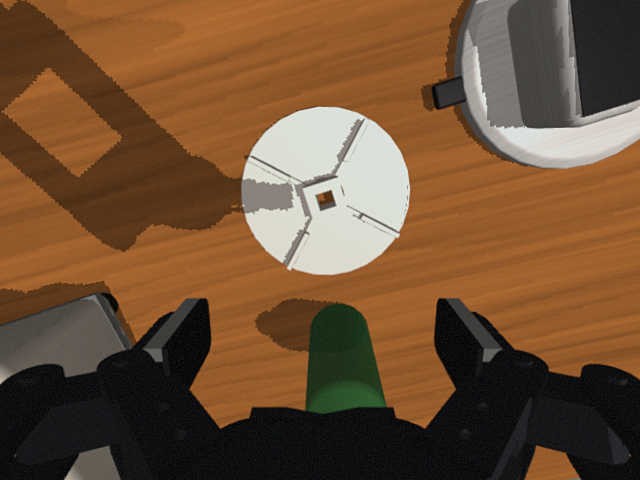

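The slinger is centred at pixel (325,199) with its bore showing brown. The bottle's base is at about (340,305), clear of the fingers. I'll enlarge the crop to get the hub yaw.

Run:
```python
from h import *
f=grab("wrist"); im=f["img"]
c=im[100:280,235:415]; cv2.imwrite("pics/w1c.png",cv2.resize(cv2.convertScaleAbs(c,alpha=1.0),(720,720)[:2],interpolation=cv2.INTER_CUBIC)[60:660])
hsv=cv2.cvtColor(im,cv2.COLOR_BGR2HSV)
m=np.zeros(im.shape[:2],np.uint8); m[185:215,310:342]=(hsv[185:215,310:342,1]>90)
p=unproj(f,contour(m),0); print(m.sum(),p[:,:2].mean(0),cv2.minAreaRect((p[:,:2]*1000).astype(np.float32)),cv2.boundingRect(contour(m)))
print("bottle near",unproj(f,[[315,305],[340,303]],0).round(3), "bottle sil", unproj(f,[[308,350],[372,350]],.1).round(3))
```

```text
155 [0.53478053 0.36113864] ((534.76513671875, 360.9474792480469), (11.015554428100586, 14.442967414855957), 3.0193862915039062) (316, 199, 16, 14)
bottle near [[0.638 0.326 0.   ]
 [0.642 0.353 0.   ]] bottle sil [[0.631 0.324 0.1  ]
 [0.643 0.375 0.1  ]]
```

View pics/w1c.png

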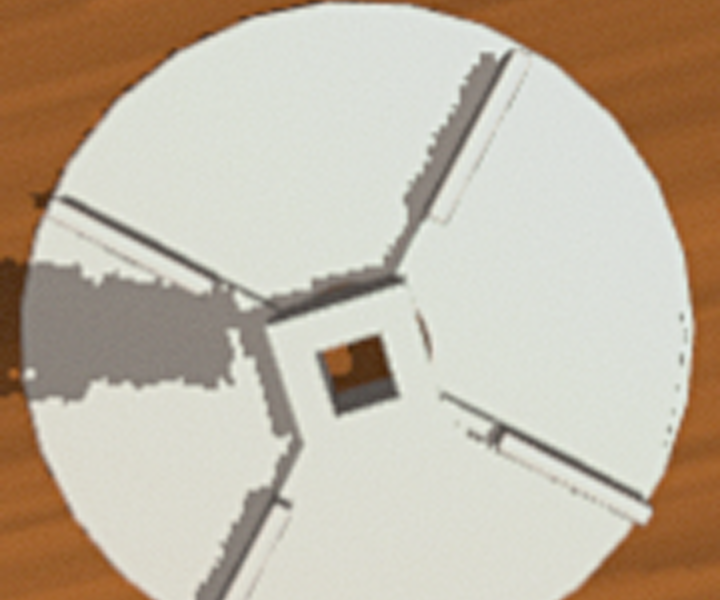

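The crop shows the bore's top corners at (317,353), (382,333), (400,395) and (337,416), and hub corners at (267,325) and (403,280). I'll convert these.

Run:
```python
from h import *
f=grab("wrist")
c=np.array([[317,353],[382,333],[400,395],[337,416],[267,325],[403,280],[300,440]],float)
px=np.c_[235+c[:,0]/4-.4,100+(c[:,1]+60)/4-.4]
p=unproj(f,px,.030)[:,:2]; print((p*1000).round(1)); print("ctr",p[:4].mean(0).round(4))
a=lambda i,j:np.degrees(np.arctan2(*(p[j]-p[i])[::-1]))
print([round(a(i,j)%90,1) for i,j in [(0,1),(1,2),(2,3),(3,0),(4,5),(4,6)]])
delta(.5325,.362,.14,180)
```

```text
[[523.4 354.8]
 [522.4 370.5]
 [537.5 371.2]
 [538.9 355.7]
 [514.3 345.2]
 [511.8 378. ]
 [542.4 345.9]]
ctr [0.5306 0.363 ]
[np.float64(3.4), np.float64(2.6), np.float64(5.0), np.float64(3.3), np.float64(4.5), np.float64(1.3)]
pose [0.5328 0.3619 0.3036] [-1.7997e+02 -8.0000e-02  1.6621e+02] t 2.48 F [-0.4 -0.4 -0.6] g 1.001 0.0
rotvec [-0.0003 -0.0014 -0.2407]
delta tool mm [1.000e-01 1.000e-01 1.636e+02]
```

```bash
python3 -m crank '[[0,0,0.02,0,0,-0.1,1],[0,0,0.03,0,0,-0.1,1],[0.0013,0.0006,0.03,0,0,-0.1,1],[0,0,0.03,0,0,0,1],[0,0,0,0,0,0,1],[0,0,0,0,0,0,1]]'
python3 - <<'E'
from h import *
f=grab("wrist"); delta(.5315,.3625,.079,183.4); cv2.imwrite("pics/w2.png",f["img"])
for d in trace(f,"slinger"):
    c=contour(d["pixels"]); print(d["conf"],d["rect"],circ(unproj(f,c,.004)),circ(unproj(f,c,.004),.084))
E
```

```text
time_s: 2.98
tool_pos: [0.5302, 0.3631, 0.1927]
tool_rot: [-179.9, -0.2, -176.5]
force: [-0.1, 0.2, -1.0]
grip_width: 0.998
grip_force: 0.0
pose [0.5317 0.3635 0.1946] [ 1.7999e+02  1.0000e-02 -1.7652e+02] t 3.03 F [0.2 0.  1.2] g 1.0 0.0
rotvec [0.0002 0.0001 0.0013]
delta tool mm [  0.3  -1.  115.6]
0.63 [206.0, 113.6, 233.1, 231.2] (array([0.532 , 0.3617, 0.0832]), 0.001) (array([0.5322, 0.3618, 0.08  ]), 0.0012)
```

View pics/w2.png

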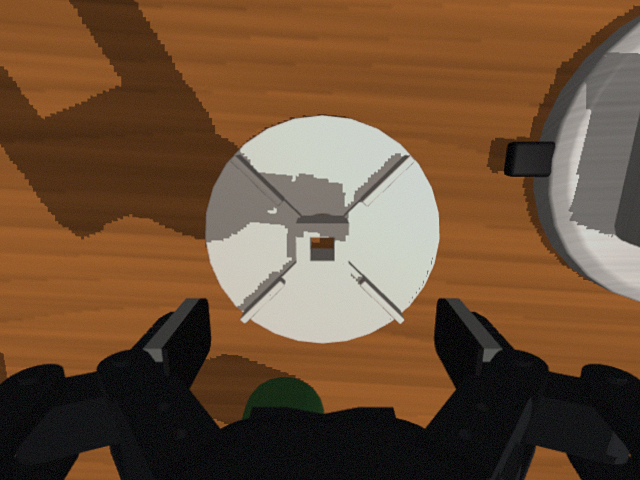

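The hub is square to the image at (322,240), midway between the fingers. I'll descend and grip.

```bash
python3 -m crank '[[0,-0.0008,0.03,0,0,0,1],[0,0,0.03,0,0,0,1],[0,0,0.03,0,0,0,1],[0,0,0.016,0,0,0,1],[0,0,0.009,0,0,0,0.2],[0,0,0,0,0,0,-0.3],[0,0,0,0,0,0,-1],[0,0,0,0,0,0,-1],[0,0,0,0,0,0,-1],[0,0,0,0,0,0,-1]]' 60
python3 -m crank '[[0,0,0,0,0,0,-1],[0,0,0,0,0,0,-1],[0,0,0,0,0,0,-1]]' 60; python3 -c "
from h import *; delta(.656,.023,.35,180)"
```

```text
time_s: 3.92
tool_pos: [0.5339, 0.3625, 0.0815]
tool_rot: [179.9, 0.3, -176.6]
force: [-0.8, 1.4, 6.7]
grip_width: 0.385
grip_force: 62.7
time_s: 4.17
tool_pos: [0.5339, 0.3625, 0.0815]
tool_rot: [179.9, 0.3, -176.6]
force: [0.3, 0.9, 6.5]
grip_width: 0.382
grip_force: 62.7
pose [0.5339 0.3625 0.0815] [ 179.89    0.27 -176.61] t 4.17 F [0.3 0.9 6.5] g 0.382 62.7
rotvec [0.0021 0.0046 0.0592]
delta tool mm [-103.  -345.6 -268.7]
```

```bash
python3 -m crank '[[0,0,-0.02,0,0,0,-1],[0,0,-0.03,0,0,0,-1],[0,0,-0.035,0,0,0,-1],[0,0,-0.035,0,0,0,-1],[0,0,-0.035,0,0,0,-1],[0,0,-0.035,0,0,0,-1],[0,0,-0.035,0,0,0,-1],[0,0,-0.035,0,0,0,-1],[0,0,0,0,0,0,-1],[0,0,0,0,0,0,-1]]' 60
python3 - <<'E'
from h import *
f=grab("wrist"); delta(.656,.023,.35,180); cv2.imwrite("pics/w3.png",f["img"])
s=manip.observe()
for d in trace(f,"slinger"):
    c=contour(d["pixels"]); z=s["tool_pos"][2]-.0775+.004
    P=unproj(f,c,z); R=Ro.from_euler('xyz',s["tool_rot"],degrees=True)
    L=R.inv().apply(P-s["tool_pos"]); print(d["conf"],d["rect"],circ(L),circ(L,.084))
E
```

```text
time_s: 5.0
tool_pos: [0.5329, 0.3618, 0.3419]
tool_rot: [179.9, 0.3, -176.6]
force: [-0.6, 0.5, -2.5]
grip_width: 0.381
grip_force: 61.8
pose [0.5318 0.3613 0.3392] [-1.8000e+02  1.0000e-02 -1.7661e+02] t 5.05 F [ 0.8 -0.9 -3.6] g 0.386 61.7
rotvec [-0.      0.0002  0.0591]
delta tool mm [-104.  -345.   -10.7]
0.88 [123.2, 82.0, 396.4, 356.7] (array([ 0.0171, -0.0003,  0.0693]), 0.0169) (array([ 0.0292, -0.0003,  0.08  ]), 0.023)
```

View pics/w3.png

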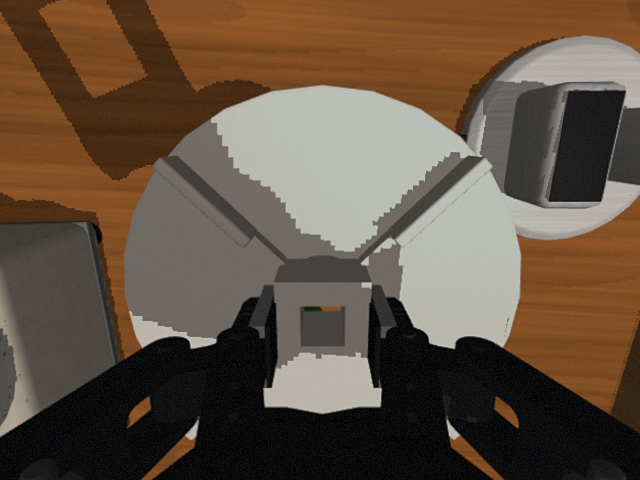

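Gripped squarely: the bore shows at (323,326) and the disc rim is visible from v=85 to about 340. I'll measure the slinger in the tool frame, then carry it near the cutter, stopping short to see the shaft.

```bash
cat >> h.py <<'E'
def toolcam(f):
    g=dict(f); M=np.linalg.inv(np.array(f["T_tool_cam"])); g["R"],g["t"]=M[:3,:3],M[:3,3]; return g
def inhand(f,q,r,vmax=300):
    g=toolcam(f)
    for d in trace(f,q)[:1]:
        c=contour(d["pixels"]).astype(float); c=c[c[:,1]<vmax]
        fun=lambda p:np.hypot(*(unproj(g,c,p[2])[:,:2]-p[:2]).T)-r
        s=least_squares(fun,[0,0,.075],loss='soft_l1',f_scale=.001); print("inhand",d["conf"],s.x.round(4),"rms",np.sqrt(np.mean(s.fun**2)).round(5),"fixedz .0745",least_squares(lambda p:np.hypot(*(unproj(g,c,.0745)[:,:2]-p).T)-r,[0,0],loss='soft_l1',f_scale=.001).x.round(4))
E
python3 - <<'E'
from h import *
f=grab("wrist"); inhand(f,"slinger",.084)
g=toolcam(f)
# bore corners at hub top (eye-read): 
print(unproj(g,[[302,306],[345,306],[345,346],[302,346],[323,326]],.0515).round(4))
E
python3 -m crank '[[-0.012,-0.036,-0.002,0,0,0.02,-1],[-0.012,-0.036,-0.002,0,0,0.02,-1],[-0.012,-0.036,-0.002,0,0,0.02,-1],[-0.012,-0.036,-0.002,0,0,0,-1],[0,0,0,0,0,0,-1]]' 60
```

```text
inhand 0.82 [ 0.0013 -0.001   0.0803] rms 0.02116 fixedz .0745 [-0.0001 -0.0009]
[[ 0.0096 -0.0079  0.0515]
 [ 0.0097  0.0073  0.0515]
 [-0.0061  0.0075  0.0515]
 [-0.0061 -0.0081  0.0515]
 [ 0.0019 -0.0005  0.0515]]
time_s: 5.62
tool_pos: [0.5869, 0.2125, 0.3451]
tool_rot: [-179.7, -0.1, 179.6]
force: [0.7, 1.3, -1.2]
grip_width: 0.382
grip_force: 61.7
```

```bash
python3 -c "
from h import *; delta(.774,.023,.40,180)"
python3 -m crank '[[-0.026,-0.026,-0.008,0,0,0,-1],[-0.026,-0.026,-0.008,0,0,0,-1],[-0.026,-0.026,-0.008,0,0,0,-1],[-0.026,-0.026,-0.008,0,0,0,-1],[-0.026,-0.026,-0.008,0,0,0,-1],[-0.026,-0.026,-0.008,0,0,0,-1],[-0.026,-0.026,-0.006,0,0,0,-1],[0,0,0,0,0,0,-1],[0,0,0,0,0,0,-1],[0,0,0,0,0,0,-1]]' 60
python3 - <<'E'
from h import *
f=grab("wrist"); delta(.656,.023,.35,180); cv2.imwrite("pics/w4.png",f["img"]); print(proj(f,[[.656,.023,.226],[.656,.023,.194],[.46,.023,.107]]))
E
```

```text
pose [0.5869 0.2125 0.3451] [-1.7970e+02 -7.0000e-02  1.7959e+02] t 5.62 F [ 0.7  1.3 -1.2] g 0.382 61.7
rotvec [-0.0052 -0.0013 -0.0071]
delta tool mm [-188.4 -188.4  -54.2]
time_s: 6.45
tool_pos: [0.7659, 0.037, 0.3979]
tool_rot: [179.9, -0.3, 179.9]
force: [0.5, 0.8, -2.1]
grip_width: 0.385
grip_force: 61.8
pose [0.7656 0.0378 0.3985] [179.94  -0.26 179.99] t 6.5 F [-0.2 -0.3 -1.9] g 0.387 61.8
rotvec [ 0.001  -0.0046 -0.0002]
delta tool mm [109.4 -14.9  49. ]
[[ 299.58034865   62.50490487]
 [ 302.36747743   71.9302188 ]
 [ 304.05425233 -200.10829315]]
```

View pics/w4.png

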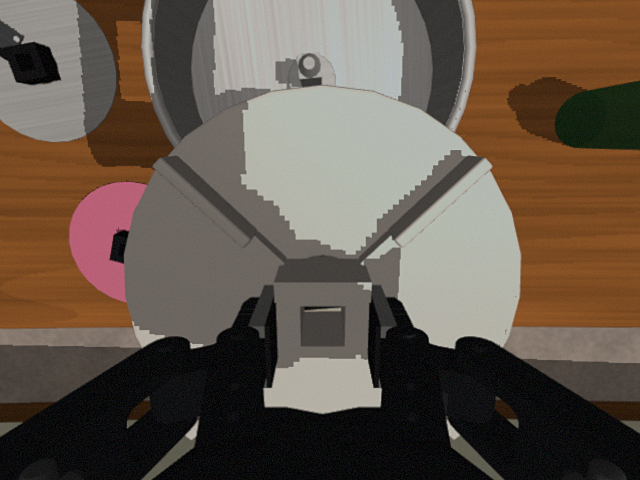

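The shaft tip shows at about (310,65) with the bowl around it, and the disc in hand is clear. I'll refine the tip numerically, then move so the chute lip comes into view.

```bash
python3 - <<'E'
from h import *
f=grab("wrist"); g=cv2.cvtColor(f["img"],cv2.COLOR_BGR2GRAY)
print("cols",list(range(294,328,2)))
for v in range(50,90,2): print(v,*[f"{x:3d}" for x in g[v,294:328:2]])
print(unproj(f,[[310,65]],.222).round(4)); delta(.62,.03,.40,180)
np.savez("wf4.npz",R=f["R"],t=f["t"])
E
python3 -m crank '[[0.03,-0.002,0,0,0,0,-1],[0.03,-0.002,0,0,0,0,-1],[0.03,-0.002,0,0,0,0,-1],[0.03,-0.002,0,0,0,0,-1],[0.026,0,-0.02,0,0,0,-1],[0,0,0,0,0,0,-1],[0,0,0,0,0,0,-1],[0,0,0,0,0,0,-1]]' 60
python3 - <<'E'
from h import *
f=grab("wrist"); delta(.656,.023,.35,180); im=f["img"]; cv2.imwrite("pics/w5.png",im); print(proj(f,[[.656,.023,.226],[.46,.023,.107]]))
E
```

```text
cols [294, 296, 298, 300, 302, 304, 306, 308, 310, 312, 314, 316, 318, 320, 322, 324, 326]
50 178 177 181 180 178 175 177 180 182 179 182 181 178 183 180 177 182
52 175 177 179 179 177 181 182 182 184 177 175 174 172 183 182 175 179
54 177 174 171 173 171 128  95  93 110 124 169 168 166 185 183 177 181
56 176 157 172 160  84  75  78  89  90  91 112 162 167 162 151 178 183
58 176 147 169  91  66 131 163 168 153 102  95 105 169 169 167 150 178
60  89 139 131  63 114 168 167 170 168 154  98 100 134 172 167 169 150
62  99 138  83  63 131 166 164 164 164 166 108  98 116 166 164 165 164
64 102 127  69  64 128 164 163 162 161 167 105  99 101 165 170 167 169
66 103 111  66  65 102 169 169 168 169 157  96  99 102 170 169 168 167
68 102 111  74  65  67 129 176 176 167 115  94  99 107 170 171 173 173
70 104 107 120  64  70  74  90 104  96  94  95  97 119 172 175 173 172
72 108 106 147  71  67  78  82  84  90  93  96  97 153 168 171 168 171
74 104 102 162 127  74  76  83  88  88  89  89 134 172 168 171 171 169
76 103 102 154 177 142  81  78  88  89  98 139 176 176 164 171 166 170
78 103 100 147 
[... 261 characters left out ...]
158 155
86 121 122 113  97  55  75  85  99 107 136 147 163 181 179 178 177 175
88 131 132 143 168 180 177 180 181 179 178 181 184 180 180 185 180 179
[[0.6564 0.0297 0.222 ]]
pose [0.7655 0.0382 0.3993] [ 179.96   -0.2  -179.98] t 6.55 F [-0.4 -0.3 -1.8] g 0.382 61.8
rotvec [ 0.0007 -0.0035  0.0004]
delta tool mm [145.5  -8.2  -0.2]
time_s: 7.22
tool_pos: [0.6203, 0.03, 0.4215]
tool_rot: [-180.0, 0.1, -180.0]
force: [0.4, -1.1, -0.8]
grip_width: 0.382
grip_force: 61.8
pose [0.6207 0.0298 0.4208] [ 1.8000e+02  3.0000e-02 -1.7998e+02] t 7.27 F [-0.5 -0.3 -2.7] g 0.385 61.8
rotvec [0.     0.0005 0.0003]
delta tool mm [-35.3  -6.8  70.8]
[[314.11520309 277.67390541]
 [316.01036915  29.61936298]]
```

View pics/w5.png

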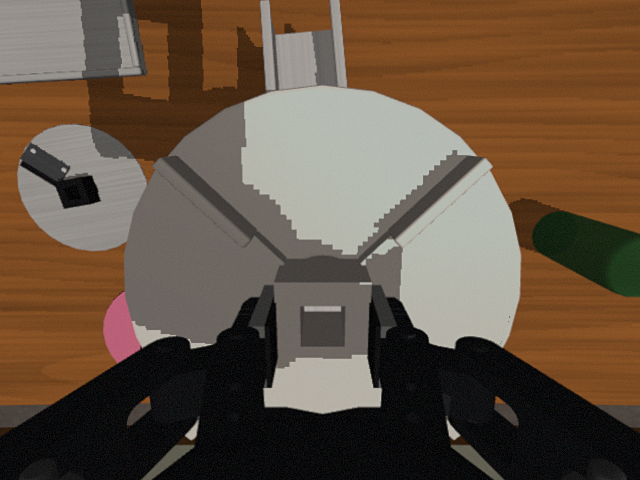

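The chute lip runs from about (275,36) to (331,30), tilted about 6°. So the cutter yaw is about +6°. I'll refine it numerically.

Run:
```python
from h import *
f=grab("wrist"); im=f["img"]; S=cv2.cvtColor(im,cv2.COLOR_BGR2HSV)[...,1]
pts=[]
for u in range(280,327,2):
    col=S[10:60,u].astype(int); v=10+np.nonzero(col>90)[0].max(); pts.append([u+.0,v+.5])
pts=np.array(pts); 
for u in (278,300,320): print(u,S[20:60:2,u])
print(pts[:,1])
L=np.polyfit(pts[:,0],pts[:,1],1); print(L)
for v in (45,60): print(v,[int(x) for x in S[v,258:352:2]])
for v in (45,60): print(v,[int(x) for x in cv2.cvtColor(im,cv2.COLOR_BGR2GRAY)[v,258:352:2]])
w=np.load("wf4.npz"); g4=dict(f); g4["R"],g4["t"]=w["R"],w["t"]
tip=unproj(g4,[[307.9,63.3]],.226); bas=unproj(g4,[[308.3,65]],.218); print("tip",tip.round(4),bas.round(4))
p=unproj(f,[[u,np.polyval(L,u)] for u in (276,303.5,331)],.107); print(p.round(4))
d=p[2]-p[0]; print("yaw from lip edge",np.degrees(np.arctan2(-d[0],d[1])), "from mid", np.degrees(np.arctan2(tip[0,1]-p[1,1],tip[0,0]-p[1,0])), np.hypot(*(tip[0]-p[1])[:2]))
```

```text
278 [189 186 194 192 184 195 192  77  10  18  16  13  13  15  17  15  15  15
  17  12]
300 [182 177 177 195 187 184  71  16  13  11  16  16  14  15  18  17  17  16
  16  16]
320 [183 175 188 182 192 125  13  18  15  18  15  13  13  19  16  20  18  10
  10  11]
[33.5 33.5 33.5 32.5 32.5 32.5 32.5 31.5 31.5 31.5 31.5 31.5 31.5 31.5
 30.5 30.5 31.5 30.5 30.5 30.5 30.5 30.5 29.5 29.5]
[-0.0776087  54.97376812]
45 [196, 199, 153, 13, 16, 17, 14, 16, 17, 11, 10, 13, 14, 17, 19, 16, 16, 18, 13, 14, 19, 13, 13, 16, 16, 14, 16, 17, 18, 13, 11, 18, 15, 13, 17, 13, 15, 20, 10, 17, 13, 13, 14, 151, 192, 188, 187]
60 [184, 194, 237, 14, 13, 13, 17, 14, 18, 15, 11, 18, 14, 15, 16, 14, 17, 15, 13, 16, 13, 18, 18, 18, 17, 16, 14, 16, 16, 11, 22, 17, 10, 13, 19, 18, 15, 18, 19, 17, 15, 16, 17, 10, 200, 192, 181]
45 [81, 83, 77, 154, 152, 158, 161, 121, 74, 139, 151, 157, 155, 157, 158, 158, 155, 154, 155, 158, 159, 156, 152, 159, 156, 155, 160, 158, 98, 97, 95, 98, 98, 100, 101, 98, 99, 87, 122, 157, 153, 157, 164, 87, 80, 83, 81]
60 [44, 43, 35, 123, 157, 153, 158, 158, 83, 83, 153, 153, 158, 153, 158, 158, 156, 152, 154, 156, 155, 152, 153, 155, 158, 156, 158, 158, 160, 95, 89, 100, 99, 99, 101, 98, 99, 97, 90, 143, 151, 156, 162, 147, 79, 83, 84]
tip [[0.6561 0.0286 0.226 ]] [[0.6557 0.0285 0.218 ]]
[[ 0.4633 -0.0137  0.107 ]
 [ 0.4615  0.0114  0.107 ]
 [ 0.4597  0.0365  0.107 ]]
yaw from lip edge 4.054925048824367 from mid 5.031280884741014 0.19539016385308208
```

Shaft at (0.656, 0.0286), lip middle at (0.4615, 0.0114), and the 195 mm distance checks. Cutter yaw is about 4.9°, so I'll align the slinger above the shaft.

```bash
python3 -c "
from h import *; delta(.6576,.0294,.32,-175.1)"
python3 -m crank '[[-0.018,0,0.03,0,0,-0.0425,-1],[-0.019,-0.0004,0.03,0,0,-0.0425,-1],[0,0,0.03,0,0,0,-1],[0,0,0.012,0,0,0,-1],[0,0,0,0,0,0,-1],[0,0,0,0,0,0,-1],[0,0,0,0,0,0,-1]]' 60
python3 -c "
from h import *; delta(.6576,.0294,.2455,-175.1)"
```

```text
pose [0.6208 0.0296 0.4203] [ 1.7999e+02 -2.0000e-02  1.8000e+02] t 7.32 F [ 0.5  0.1 -2.9] g 0.384 61.8
rotvec [ 0.0001 -0.0003 -0.0856]
delta tool mm [-36.8  -0.2 100.3]
time_s: 7.9
tool_pos: [0.6586, 0.0294, 0.3197]
tool_rot: [-180.0, 0.1, -175.2]
force: [-0.1, 0.3, -2.5]
grip_width: 0.386
grip_force: 61.6
pose [0.6586 0.0294 0.3197] [-1.7997e+02  1.2000e-01 -1.7517e+02] t 7.9 F [-0.1  0.3 -2.5] g 0.386 61.6
rotvec [-0.0005  0.0021 -0.0012]
delta tool mm [ 1.1  0.1 74.2]
```

```bash
python3 -m crank '[[0.0008,0,0.004,0,0,0,-1],[0,0,0.004,0,0,0,-1],[0,0,0.004,0,0,0,-1],[0,0,0.004,0,0,0,-1],[0,0,0.004,0,0,0,-1],[0,0,0,0,0,0,-1]]' 60
python3 -c "
from h import *; delta(.6576,.0294,.2455,-175.1);print(manip.observe()['torque'])"
```

```text
time_s: 8.4
tool_pos: [0.6566, 0.0294, 0.2981]
tool_rot: [180.0, -0.0, -175.2]
force: [0.9, 0.4, -2.1]
grip_width: 0.384
grip_force: 61.7
pose [0.6566 0.0294 0.2981] [ 1.7999e+02 -1.0000e-02 -1.7518e+02] t 8.4 F [ 0.9  0.4 -2.1] g 0.384 61.7
rotvec [ 0.0002 -0.0001 -0.0014]
delta tool mm [-1.  -0.1 52.6]
[ 0.01503333 -0.11306196 -0.01489075]
```

```bash
python3 -m crank '[[-0.0005,0,0.005,0,0,0,-1],[0,0,0.005,0,0,0,-1],[0,0,0.005,0,0,0,-1],[0,0,0.005,0,0,0,-1],[0,0,0,0,0,0,-1]]' 60
python3 -c "
from h import *; delta(.6576,.0294,.2455,-175.1);print(manip.observe()['torque'])"
```

```text
time_s: 8.82
tool_pos: [0.6568, 0.0295, 0.2774]
tool_rot: [180.0, -0.1, -175.2]
force: [-0.1, 1.3, -1.7]
grip_width: 0.382
grip_force: 61.8
pose [0.6568 0.0295 0.2774] [ 1.7997e+02 -1.0000e-01 -1.7518e+02] t 8.82 F [-0.1  1.3 -1.7] g 0.382 61.8
rotvec [ 0.0005 -0.0018 -0.0014]
delta tool mm [-0.9 -0.2 31.9]
[-0.00885561 -0.02455215 -0.0326471 ]
```

Sliding freely over the square section; on towards home.

```bash
python3 -m crank '[[0,0,0.006,0,0,0,-1],[0,0,0.006,0,0,0,-1],[0,0,0.006,0,0,0,-1],[0,0,0.006,0,0,0,-1],[0,0,0.003,0,0,0,-1],[0,0,0.002,0,0,0,-1],[0,0,0,0,0,0,-1]]' 60
python3 -m crank '[[0,0,0.002,0,0,0,-1],[0,0,0.002,0,0,0,-1],[0,0,0,0,0,0,-1]]' 60
```

```text
time_s: 9.4
tool_pos: [0.6568, 0.0295, 0.2492]
tool_rot: [180.0, -0.1, -175.2]
force: [0.0, 0.3, -2.4]
grip_width: 0.382
grip_force: 61.8
time_s: 9.65
tool_pos: [0.657, 0.0294, 0.2457]
tool_rot: [180.0, -0.0, -175.2]
force: [0.4, -0.4, -2.0]
grip_width: 0.382
grip_force: 61.8
```

```bash
python3 -m crank '[[0,0,0.0015,0,0,0,-1],[0,0,0.0015,0,0,0,-1],[0,0,0,0,0,0,-1]]' 60
python3 -m crank '[[0,0,0.0015,0,0,0,-1],[0,0,0,0,0,0,-1]]' 60
```

```text
time_s: 9.9
tool_pos: [0.6571, 0.0295, 0.2455]
tool_rot: [-180.0, 0.0, -175.2]
force: [-5.3, -0.7, 8.4]
grip_width: 0.383
grip_force: 62.9
time_s: 10.07
tool_pos: [0.657, 0.0295, 0.2455]
tool_rot: [-180.0, 0.1, -175.2]
force: [-6.3, -0.2, 15.1]
grip_width: 0.385
grip_force: 63.7
```

Seated: contact at TCP z = 0.2455 exactly, as predicted. I'll relieve the push, release, and rise straight up.

```bash
python3 -m crank '[[0,0,-0.0035,0,0,0,-1],[0,0,0,0,0,0,0.3],[0,0,0,0,0,0,0.5],[0,0,0,0,0,0,0.5],[0,0,-0.01,0,0,0,0.5],[0,0,-0.03,0,0,0,0.5],[0,0,-0.035,0,0,0,0.5],[0,0,-0.035,0,0,0,1],[0,0,-0.025,0,0,0,1],[0,0,0,0,0,0,1]]' 60
python3 -c "
from h import *; delta(.6244,-.2765,.35,180)"
```

```text
time_s: 10.9
tool_pos: [0.6598, 0.0293, 0.3879]
tool_rot: [-179.8, 0.8, -175.2]
force: [1.5, 0.7, 0.3]
grip_width: 1.002
grip_force: 0.0
pose [0.6598 0.0293 0.3879] [-179.83    0.8  -175.16] t 10.9 F [1.5 0.7 0.3] g 1.002 0.0
rotvec [-0.0023  0.0141  0.0844]
delta tool mm [  61.5 -301.6   37.9]
```

```bash
python3 -m crank '[[0.0077,-0.0377,0.0047,0,0,0,1],[0.0077,-0.0377,0.0047,0,0,0,1],[0.0077,-0.0377,0.0047,0,0,0,1],[0.0077,-0.0377,0.0047,0,0,0,1],[0.0077,-0.0377,0.0047,0,0,0,1],[0.0077,-0.0377,0.0047,0,0,0,1],[0.0077,-0.0377,0.01,0,0,0,1],[0.0077,-0.0377,0.02,0,0,0,1],[0,0,0.02,0,0,0,1],[0,0,0,0,0,0,1]]'
python3 -m crank '[[0,0,0,0,0,0,1],[0,0,0,0,0,0,1]]'
python3 - <<'E'
from h import *
f=grab("wrist"); im=f["img"]; delta(.6244,-.2765,.35,180)
np.savez("wf6.npz",R=f["R"],t=f["t"])
for d in trace(f,"slicer"):
    c=contour(d["pixels"]); print(d["conf"],d["rect"],im[d["pixels"]].mean(0),circ(unproj(f,c,.003)),circ(unproj(f,c,.003),.082))
    if abs(d["rect"][0]+d["rect"][2]/2-320)<100:
        x,y,w,h=[int(v) for v in d["rect"]]; print(x,y,w,h)
        cr=cv2.resize(im[y:y+h,x:x+w],None,fx=3,fy=3,interpolation=cv2.INTER_CUBIC)[:600,:800]; cv2.imwrite("pics/w6c.png",cr); print(cr.shape)
E
```

```text
time_s: 11.73
tool_pos: [0.6186, -0.2763, 0.2973]
tool_rot: [179.7, -0.4, -175.4]
force: [-0.3, 0.8, -2.0]
grip_width: 0.996
grip_force: 0.0
time_s: 11.9
tool_pos: [0.6217, -0.2739, 0.3032]
tool_rot: [180.0, 0.0, -175.1]
force: [0.3, 0.2, -0.2]
grip_width: 1.0
grip_force: 0.0
pose [ 0.6221 -0.2737  0.3039] [-1.7995e+02  1.0000e-01 -1.7508e+02] t 11.95 F [ 0.  -0.2  0.3] g 1.003 0.0
rotvec [-0.0008  0.0017  0.0859]
delta tool mm [ -2.1  -3.  -46.1]
0.96 [0.0, 0.0, 48.6, 67.5] [152.30840401 124.97031611 227.38550501] (array([ 0.49  , -0.5456,  0.0243]), 0.0065) (array([ 0.5395, -0.4923,  0.08  ]), 0.0116)
0.88 [298.5, 327.9, 141.7, 98.8] [140.56663076 115.52149222 207.66425144] (array([ 0.8176, -0.2046,  0.0715]), 0.0154) (array([ 0.83  , -0.2047,  0.08  ]), 0.0241)
298 327 141 98
(294, 423, 3)
0.7 [238.2, 122.5, 161.7, 163.2] [173.54706658 178.90161692 183.02310586] (array([ 0.6216, -0.2792,  0.0806]), 0.0006) (array([ 0.6217, -0.2791,  0.08  ]), 0.0015)
238 122 161 163
(489, 483, 3)
```

View pics/w6c.png

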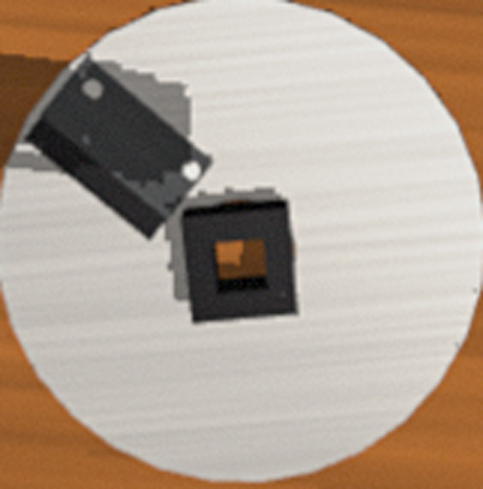

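The crop shows hub top corners at (183,212), (288,202), (298,313) and (193,322), with the blade in the upper left, clear of the finger sides.

Run:
```python
from h import *
f=grab("wrist"); w=np.load("wf6.npz"); f["R"],f["t"]=w["R"],w["t"]
c=np.array([[183,212],[288,202],[298,313],[193,322]],float)
p=unproj(f,np.c_[238+c[:,0]/3-.33,122+c[:,1]/3-.33],.026)[:,:2]; print((p*1000).round(1),"ctr",p.mean(0).round(4))
a=lambda i,j:np.degrees(np.arctan2(*(p[j]-p[i])[::-1]))
print([round(a(i,j)%90,1) for i,j in [(0,1),(1,2),(2,3),(3,0)]])
d=delta(.6213,-.2790,.079,-171.5)
```

```text
[[ 606.2 -298.1]
 [ 600.4 -266.1]
 [ 635.  -259.6]
 [ 640.8 -292.5]] ctr [ 0.6206 -0.2791]
[np.float64(10.4), np.float64(10.6), np.float64(10.0), np.float64(9.2)]
pose [ 0.6222 -0.2736  0.3043] [-1.7991e+02  1.3000e-01 -1.7506e+02] t 12.05 F [ 1.  -0.1  0.2] g 1.001 0.0
rotvec [-0.0017  0.0022 -0.0621]
delta tool mm [  1.9  -4.9 225.3]
```

```bash
python3 -m crank '[[-0.0021,-0.005,0.02,0,0,-0.0885,1],[0,0,0.03,0,0,0,1],[0,0,0.035,0,0,0,1],[0,0,0.035,0,0,0,1],[0,0,0.03,0,0,0,1],[0,0,0,0,0,0,1],[0,0,0,0,0,0,1],[0,0,0,0,0,0,1]]'
python3 - <<'E'
from h import *
f=grab("wrist"); im=f["img"]; delta(.6247,-.2784,.086,-170)
for d in trace(f,"slicer"):
    c=contour(d["pixels"]); print(round(d["conf"],2),d["rect"],im[d["pixels"]].mean(0).round(),circ(unproj(f,c,.003)))
# dark hub
x0=270;y0=180; m=(cv2.cvtColor(im,cv2.COLOR_BGR2GRAY)[y0:330,x0:380]<75).astype(np.uint8)
n,l,s,cc=cv2.connectedComponentsWithStats(m); 
for i in np.argsort(-s[1:,4])[:3]+1:
    k=contour(l==i)+[x0,y0]; p=unproj(f,k,.026)[:,:2]*1000; print(s[i],cv2.minAreaRect(p.astype(np.float32)))
E
```

```text
time_s: 12.72
tool_pos: [0.6254, -0.2798, 0.1549]
tool_rot: [-179.8, 0.2, -170.0]
force: [1.1, -0.9, 0.0]
grip_width: 0.998
grip_force: 0.0
pose [ 0.6256 -0.2802  0.1557] [-179.77    0.24 -170.06] t 12.77 F [-0.6  0.4  0.4] g 1.0 0.0
rotvec [-0.004   0.0042 -0.0011]
delta tool mm [ 0.9  2.2 69.7]
0.55 [195.9, 104.6, 264.5, 254.5] [147. 151. 155.] (array([ 0.6215, -0.2794,  0.0808]), 0.0003)
[  26   35   62   69 3974] ((618.7199096679688, -279.9322204589844), (39.27147674560547, 33.56757736206055), 10.122042655944824)
[   0    0   46   52 1539] ((597.7920532226562, -302.17193603515625), (28.140422821044922, 23.882545471191406), 7.839583873748779)
```

```bash
python3 -m crank '[[0.0005,0.0015,0.025,0,0,0,1],[0,0,0.025,0,0,0,1],[0,0,0.0135,0,0,0,1],[0,0,0.006,0,0,0,0.3],[0,0,0,0,0,0,-0.3],[0,0,0,0,0,0,-1],[0,0,0,0,0,0,-1],[0,0,0,0,0,0,-1],[0,0,0,0,0,0,-1],[0,0,0,0,0,0,-1]]' 80
python3 -m crank '[[0,0,0,0,0,0,-1],[0,0,0,0,0,0,-1]]' 80
```

```text
time_s: 13.65
tool_pos: [0.6241, -0.2789, 0.0851]
tool_rot: [-179.9, 0.2, -170.1]
force: [-1.0, -0.4, 5.9]
grip_width: 0.373
grip_force: 84.1
time_s: 13.82
tool_pos: [0.6241, -0.2789, 0.0851]
tool_rot: [-179.9, 0.2, -170.1]
force: [-0.5, 0.3, 6.5]
grip_width: 0.371
grip_force: 84.1
```

```bash
python3 -m crank '[[0,0,-0.01,0,0,0,-1],[0,0,-0.03,0,0,0,-1],[0,0,-0.035,0,0,0,-1],[0,0,-0.035,0,0,0,-1],[0,0,-0.035,0,0,0,-1],[0,0,-0.035,0,0,0,-1],[0,0,-0.035,0,0,0,-1],[0,0,-0.035,0,0,0,-1],[0,0,0,0,0,0,-1],[0,0,0,0,0,0,-1]]' 80
python3 - <<'E'
from h import *
f=grab("wrist"); im=f["img"]; delta(.6562,.0286,.40,-175.1); cv2.imwrite("pics/w7.png",im); print(manip.observe()["torque"])
g=toolcam(f)
for d in trace(f,"slicer")[:2]:
    c=contour(d["pixels"]).astype(float); print(d["conf"],d["rect"])
    # keep true rim: upper arc points on the convex hull
    h=cv2.convexHull(c.astype(np.int32)).reshape(-1,2).astype(float); h=h[h[:,1]<300]
    for zt in (.0815,.0785):
        s=least_squares(lambda p:np.hypot(*(unproj(g,h,zt)[:,:2]-p[:2]).T)-p[2],[0,0,.082],loss='soft_l1',f_scale=.001)
        print(zt,s.x.round(4),np.sqrt(np.mean(s.fun**2)).round(5),len(h))
E
```

```text
time_s: 14.65
tool_pos: [0.6234, -0.2784, 0.3357]
tool_rot: [-179.8, 0.2, -170.1]
force: [-0.6, 0.3, -3.4]
grip_width: 0.371
grip_force: 83.2
pose [ 0.6223 -0.2777  0.3328] [ 1.7996e+02 -4.0000e-02 -1.7010e+02] t 14.7 F [-0.5  0.1 -4.9] g 0.375 83.2
rotvec [ 0.0006 -0.0008  0.0872]
delta tool mm [-85.9 296.  -67. ]
[2.94504149e-02 7.60788827e-02 3.63073741e-05]
0.97 [134.2, 91.2, 378.3, 324.6]
0.0815 [ 0.003  -0.0007  0.0805] 0.00017 39
0.0785 [ 0.0043 -0.0007  0.0789] 0.00017 39
0.62 [0.0, 1.0, 91.4, 45.9]
0.0815 [-409.841   183.1392  449.0311] 0.00407 19
0.0785 [-274.4219  122.4302  300.6253] 0.00399 19
```

View pics/w7.png

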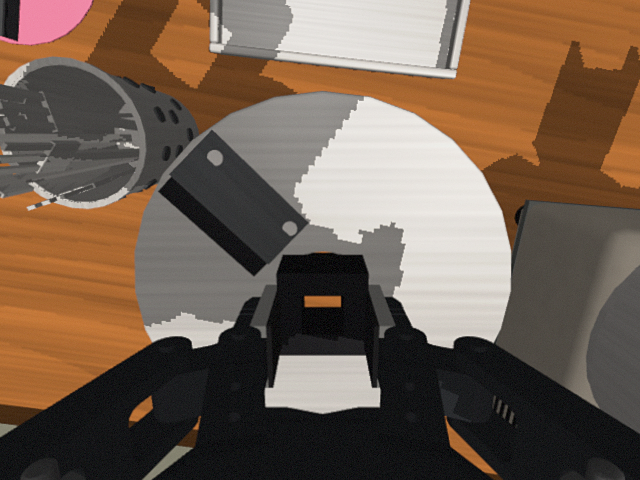

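The slicer hangs level and square. Its bore is about 3 mm along tool +x, as intended. I'll carry it to above the shaft.

```bash
python3 -m crank '[[-0.0111,0.037,-0.002,0,0,0,-1],[-0.0111,0.037,-0.002,0,0,0,-1],[-0.0111,0.037,-0.002,0,0,0,-1],[-0.0111,0.037,-0.002,0,0,0,-1],[-0.0111,0.037,-0.002,0,0,0,-1],[-0.0111,0.037,-0.002,0,0,0,-1],[-0.0111,0.037,0,0,0,0,-1],[-0.0111,0.037,0,0,0,0.0872,-1],[0,0,0,0,0,0,-1],[0,0,0,0,0,0,-1]]' 80
python3 -m crank '[[0,0,0,0,0,0,-1],[0,0,0,0,0,0,-1]]' 80
python3 -c "
from h import *; delta(.6586,.0294,.32,-175.1)"
```

```text
time_s: 15.58
tool_pos: [0.6583, 0.0316, 0.3416]
tool_rot: [179.9, -0.4, -174.8]
force: [0.4, -0.2, -3.5]
grip_width: 0.376
grip_force: 83.1
time_s: 15.75
tool_pos: [0.6591, 0.0276, 0.3431]
tool_rot: [180.0, -0.2, -175.1]
force: [-0.8, -0.4, -2.9]
grip_width: 0.37
grip_force: 83.1
pose [0.6591 0.0276 0.3431] [ 179.99   -0.2  -175.15] t 15.75 F [-0.8 -0.4 -2.9] g 0.37 83.1
rotvec [ 0.0002 -0.0036 -0.0008]
delta tool mm [ 0.2  1.8 23.1]
```

```bash
python3 -m crank '[[0,0.0015,0.01,0,0,0,-1],[0,0,0.01,0,0,0,-1],[0,0,0.003,0,0,0,-1],[0,0,0,0,0,0,-1],[0,0,0,0,0,0,-1],[0,0,0,0,0,0,-1],[0,0,0,0,0,0,-1]]' 80
python3 -c "
from h import *; delta(.6586,.0294,.30,-175.1)"
```

```text
time_s: 16.33
tool_pos: [0.6598, 0.03, 0.3225]
tool_rot: [-180.0, 0.1, -175.1]
force: [0.9, -0.2, -4.0]
grip_width: 0.376
grip_force: 83.1
pose [0.6598 0.03   0.3225] [-1.7999e+02  7.0000e-02 -1.7511e+02] t 16.33 F [ 0.9 -0.2 -4. ] g 0.376 83.1
rotvec [-0.0003  0.0011 -0.0001]
delta tool mm [ 1.3 -0.5 22.5]
```

```bash
python3 -m crank '[[0.001,-0.0004,0.004,0,0,0,-1],[0,0,0.004,0,0,0,-1],[0,0,0.004,0,0,0,-1],[0,0,0.004,0,0,0,-1],[0,0,0.004,0,0,0,-1],[0,0,0,0,0,0,-1]]' 80
python3 -c "
from h import *; delta(.6586,.0294,.279,-175.1);print(manip.observe()['torque'])"
```

```text
time_s: 16.83
tool_pos: [0.658, 0.0298, 0.3006]
tool_rot: [180.0, -0.1, -175.1]
force: [-0.1, -0.0, -3.9]
grip_width: 0.376
grip_force: 83.1
pose [0.658  0.0298 0.3006] [ 1.7997e+02 -1.4000e-01 -1.7510e+02] t 16.83 F [-0.1 -0.  -3.9] g 0.376 83.1
rotvec [ 0.0005 -0.0024  0.    ]
delta tool mm [-0.6 -0.4 21.6]
[0.00473308 0.00483346 0.03831828]
```

On the shaft with no side force. Lowering to home.

```bash
python3 -m crank '[[0,0,0.005,0,0,0,-1],[0,0,0.005,0,0,0,-1],[0,0,0.004,0,0,0,-1],[0,0,0.003,0,0,0,-1],[0,0,0.002,0,0,0,-1],[0,0,0,0,0,0,-1]]' 80
python3 -m crank '[[0,0,0.0015,0,0,0,-1],[0,0,0.0015,0,0,0,-1],[0,0,0,0,0,0,-1]]' 80
```

```text
time_s: 17.33
tool_pos: [0.6584, 0.0297, 0.2823]
tool_rot: [180.0, -0.1, -175.1]
force: [-0.0, -0.2, -3.9]
grip_width: 0.373
grip_force: 83.2
time_s: 17.58
tool_pos: [0.6585, 0.0297, 0.2798]
tool_rot: [180.0, -0.0, -175.1]
force: [-0.5, -0.1, -4.1]
grip_width: 0.371
grip_force: 83.2
```

```bash
python3 -m crank '[[0,0,0.0015,0,0,0,-1],[0,0,0.0015,0,0,0,-1],[0,0,0,0,0,0,-1]]' 80
python3 -m crank '[[0,0,0.0015,0,0,0,-1],[0,0,0,0,0,0,-1]]' 80
```

```text
time_s: 17.83
tool_pos: [0.6588, 0.0297, 0.2791]
tool_rot: [-180.0, 0.1, -175.1]
force: [-1.9, -0.7, 4.3]
grip_width: 0.372
grip_force: 84.0
time_s: 18.0
tool_pos: [0.6588, 0.0297, 0.2791]
tool_rot: [-180.0, 0.1, -175.1]
force: [-5.0, -0.1, 9.0]
grip_width: 0.374
grip_force: 84.7
```

Home at 0.2791, exactly 30 mm above the slinger's seat reference. I'll release, rise, and head for the tray's −y end, so the gripper stays clear of the chute when pushing.

```bash
python3 -m crank '[[0,0,-0.003,0,0,0,-1],[0,0,0,0,0,0,0.3],[0,0,0,0,0,0,0.5],[0,0,0,0,0,0,0.5],[0,0,-0.01,0,0,0,0.5],[0,0,-0.03,0,0,0,0.5],[0,0,-0.035,0,0,0,0.5],[0,0,-0.035,0,0,0,0.5],[0,0,0,0,0,0,0.5]]' 80
python3 - <<'E'
from h import *
f=grab("wrist"); cv2.imwrite("pics/w8.png",f["img"])
for d in trace(f,"slicer")[:3]:
    c=contour(d["pixels"]); print("seated?",round(d["conf"],2),d["rect"],circ(unproj(f,c,.197)))
delta(.437,-.38,.36,-177.1)
E
```

```text
time_s: 18.75
tool_pos: [0.6618, 0.0294, 0.398]
tool_rot: [-179.8, 1.0, -175.1]
force: [0.4, -0.1, 0.6]
grip_width: 0.752
grip_force: 0.0
seated? 0.92 [214.7, 103.5, 224.2, 218.5] (array([0.6565, 0.0283, 0.0806]), 0.0004)
pose [0.6593 0.0296 0.3915] [-179.93    0.31 -175.1 ] t 18.85 F [-0.  -0.5 -0.2] g 0.747 0.0
rotvec [-0.0011  0.0055  0.0349]
delta tool mm [ 256.7 -389.1   30.5]
```

```bash
python3 -m crank '[[0.0214,-0.0324,0.0025,0,0,0.0035,0.5],[0.0214,-0.0324,0.0025,0,0,0.0035,0.5],[0.0214,-0.0324,0.0025,0,0,0.0035,0.5],[0.0214,-0.0324,0.0025,0,0,0.0035,0.5],[0.0214,-0.0324,0.0025,0,0,0.0035,0.5],[0.0214,-0.0324,0.0025,0,0,0.0035,0.5],[0.0214,-0.0324,0.0025,0,0,0.0035,0.5],[0.0214,-0.0324,0.0025,0,0,0.0035,0.5],[0.0214,-0.0324,0.0025,0,0,0.0035,0.5],[0.0214,-0.0324,0.0025,0,0,0.0035,0.5]]' 40
python3 -m crank '[[0.0214,-0.0324,0,0,0,0,0.5],[0.0214,-0.0324,0,0,0,0,0.5],[0,0,0,0,0,0,0.5],[0,0,0,0,0,0,0.5],[0,0,0,0,0,0,0.5]]' 40
cat >> h.py <<'E'
def trayfit(f,z=.025):
    for d in trace(f,"tray")[:2]:
        c=contour(d["pixels"]); x,y,w,h=cv2.boundingRect(c); p=unproj(f,c,z)
        k=(c[:,0]>2)&(c[:,0]<637)&(c[:,1]>2)&(c[:,1]<477)
        print("tray",round(d["conf"],2),(x,y,w,h),cv2.minAreaRect((p[k,:2]*1000).astype(np.float32)))
        def sd(q):  # signed distance to a rectangle 125 x 230
            cs,sn=np.cos(q[2]),np.sin(q[2]); r=(p[k,:2]-q[:2])@np.array([[cs,-sn],[sn,cs]])
            a=np.abs(r)-[.0625,.115]; return np.where((a>0).all(1),np.hypot(*a.T),a.max(1))
        s=least_squares(sd,[*p[k,:2].mean(0),.05],loss='soft_l1',f_scale=.002); print("fit",s.x[:2].round(4),np.degrees(s.x[2]).round(2),"med",np.median(np.abs(s.fun)).round(5))
E
python3 - <<'E'
from h import *
delta(.437,-.413,.36,-177.1)
for n in ("wrist","side"):
    f=grab(n); cv2.imwrite(f"pics/t_{n}.png",f["img"]); trayfit(f)
E
```

```text
time_s: 19.68
tool_pos: [0.4659, -0.3093, 0.3619]
tool_rot: [179.9, -0.1, -177.1]
force: [0.4, -0.8, -0.3]
grip_width: 0.751
grip_force: 0.0
time_s: 20.1
tool_pos: [0.4278, -0.3747, 0.3622]
tool_rot: [179.8, -0.1, -177.2]
force: [0.1, 0.6, -0.7]
grip_width: 0.755
grip_force: 0.0
pose [ 0.4278 -0.3747  0.3622] [ 1.7982e+02 -8.0000e-02 -1.7716e+02] t 20.1 F [ 0.1  0.6 -0.7] g 0.755 0.0
rotvec [ 0.0031 -0.0013 -0.0011]
delta tool mm [ -7.3 -38.8   2.1]
tray 0.57 (286, 147, 217, 117) ((431.4798889160156, -297.68658447265625), (125.12584686279297, 228.3135528564453), 4.092504978179932)
fit [ 0.4314 -0.2978] 4.09 med 0.00092
tray 0.98 (257, 302, 45, 68) ((431.9287414550781, -300.90478515625), (128.14877319335938, 237.5127410888672), 3.8039543628692627)
fit [ 0.4337 -0.3009] 2.98 med 0.0018
tray 0.73 (277, 195, 112, 81) ((674.9647216796875, 121.12635040283203), (443.82928466796875, 393.46319580078125), 4.204577922821045)
fit [0.6672 0.0873] 16.16 med 0.09069
```

Tray at (0.4315, −0.298), yaw 4.1°. The −y rim middle is at (0.439, −0.409). I'll go above it.

```bash
python3 -m crank '[[-0.005,-0.0172,0.01,0,0,-0.022,0],[-0.0049,-0.0173,0.03,0,0,0,-0.3],[0,0,0.035,0,0,0,-0.3],[0,0,0.035,0,0,0,-0.3],[0,0,0.035,0,0,0,-0.3],[0,0,0.035,0,0,0,-0.3],[0,0,0.03,0,0,0,-0.3],[0,0,0,0,0,0,-0.3],[0,0,0,0,0,0,-0.3],[0,0,0,0,0,0,-0.3]]' 40
python3 - <<'E'
from h import *
delta(.4394,-.4087,.087,-175.9); f=grab("wrist"); trayfit(f); cv2.imwrite("pics/t2.png",f["img"])
E
```

```text
time_s: 21.13
tool_pos: [0.4414, -0.4095, 0.155]
tool_rot: [-179.9, 0.1, -175.8]
force: [0.4, 0.3, 0.8]
grip_width: 0.35
grip_force: 0.0
pose [ 0.4414 -0.4095  0.155 ] [-1.7987e+02  8.0000e-02 -1.7578e+02] t 21.13 F [0.4 0.3 0.8] g 0.35 0.0
rotvec [-0.0023  0.0015  0.0021]
delta tool mm [ 2.   1.1 68. ]
tray 0.63 (321, 143, 319, 216) ((433.1204833984375, -318.90960693359375), (124.14599609375, 185.76475524902344), 4.112978458404541)
fit [ 0.4306 -0.296 ] 4.1 med 0.00136
tray 0.18 (145, 425, 56, 55) ((579.52978515625, -494.019287109375), (8.037962913513184, 53.9571418762207), 51.45134735107422)
fit [ 0.4691 -0.4904] 52.96 med 0.00265
```

```bash
python3 -m crank '[[0.002,0.0016,0.02,0,0,0,-0.3],[0,0,0.025,0,0,0,-0.3],[0,0,0.014,0,0,0,-0.3],[0,0,0.006,0,0,0,-0.3],[0,0,0,0,0,0,-0.3],[0,0,0,0,0,0,-0.3]]' 40
python3 -m crank '[[0,0,0,0,0,0,-1],[0,0,0,0,0,0,-1],[0,0,0,0,0,0,-1],[0,0,0,0,0,0,-1],[0,0,0,0,0,0,-1]]' 40
```

```text
time_s: 21.73
tool_pos: [0.4387, -0.4084, 0.0899]
tool_rot: [-179.9, 0.1, -175.8]
force: [0.4, -0.5, 0.0]
grip_width: 0.35
grip_force: 0.0
time_s: 22.15
tool_pos: [0.4387, -0.4082, 0.0902]
tool_rot: [-179.9, 0.1, -175.8]
force: [0.2, 0.9, 5.8]
grip_width: 0.074
grip_force: 41.3
```

Rim pinched (6 mm, 41 N) with a light downward bias, so the tray stays on the table. Sliding it.

```bash
python3 -m crank '[[-0.002,0.01,0,0,0,0,-1],[-0.004,0.02,0,0,0,0,-1],[-0.0045,0.025,0,0,0,-0.002,-1],[-0.0045,0.025,0,0,0,-0.002,-1],[-0.0045,0.025,0,0,0,-0.002,-1],[-0.0045,0.025,0,0,0,-0.002,-1],[-0.0045,0.025,0,0,0,-0.002,-1],[-0.004,0.02,0,0,0,0,-1],[-0.002,0.01,0,0,0,0,-1],[0,0,0,0,0,0,-1]]' 40
python3 - <<'E'
from h import *
delta(.4707,-.0998,.09,-175.0)
for n in ("wrist","side"):
    f=grab(n); trayfit(f)
E
```

```text
time_s: 22.98
tool_pos: [0.4598, -0.219, 0.0901]
tool_rot: [-179.9, 0.2, -175.1]
force: [4.3, 4.1, 9.3]
grip_width: 0.076
grip_force: 41.7
pose [ 0.4598 -0.219   0.0901] [-179.86    0.21 -175.15] t 22.98 F [4.3 4.1 9.3] g 0.076 41.7
rotvec [-0.0024  0.0036 -0.0026]
delta tool mm [-2.090e+01  1.178e+02 -1.000e-01]
tray 0.71 (311, 151, 329, 288) ((451.90423583984375, -156.184326171875), (118.1217269897461, 135.79054260253906), 5.129481315612793)
fit [ 0.4428 -0.1047] 10.19 med 0.00422
tray 0.67 (289, 266, 14, 49) ((504.1818542480469, -128.7572021484375), (203.75140380859375, 45.80448532104492), 86.13682556152344)
fit [ 0.5623 -0.1461] -1.91 med 0.01078
tray 0.17 (314, 340, 32, 49) ((592.4962768554688, -424.1518859863281), (164.38006591796875, 101.51578521728516), 83.00289916992188)
fit [ 0.5702 -0.3808] 27.86 med 0.00996
```

```bash
python3 -m crank '[[-0.002,0.012,0,0,0,0,-1],[-0.0035,0.02,0,0,0,0,-1],[-0.004,0.022,0,0,0,0,-1],[-0.004,0.022,0,0,0,0,-1],[-0.0035,0.02,0,0,0,0,-1],[-0.0022,0.013,0,0,0,-0.0015,-1],[-0.0017,0.0086,0,0,0,-0.001,-1],[0,0,0,0,0,0,-1],[0,0,0,0,0,0,-1]]' 40
python3 - <<'E'
from h import *
delta(.4707,-.0998,.09,-175.0)
for n in ("wrist","side","scene"):
    f=grab(n); print(n); trayfit(f); cv2.imwrite(f"pics/e_{n}.png",f["img"])
E
```

```text
time_s: 23.93
tool_pos: [0.4713, -0.1009, 0.0901]
tool_rot: [-179.9, 0.3, -175.1]
force: [3.0, 5.0, 10.8]
grip_width: 0.073
grip_force: 41.8
pose [ 0.4713 -0.1009  0.0901] [-179.89    0.31 -175.1 ] t 23.93 F [ 3.   5.  10.8] g 0.073 41.8
rotvec [-0.002   0.0053 -0.0018]
delta tool mm [0.5 1.2 0.1]
wrist
tray 0.7 (311, 150, 329, 290) ((463.2627868652344, -38.09130859375), (118.4847412109375, 136.1892852783203), 5.088414192199707)
fit [ 0.3832 -0.0444] -87.19 med 0.01099
side
tray 0.94 (265, 253, 19, 37) ((425.8293762207031, -36.28059387207031), (48.606727600097656, 171.4996795654297), 8.46639633178711)
fit [ 0.4877 -0.058 ] 14.82 med 0.01347
scene
tray 0.87 (357, 238, 33, 37) ((469.02410888671875, 75.44950866699219), (145.64236450195312, 125.51319885253906), 5.538229942321777)
fit [0.454  0.1463] 6.33 med 0.01297
tray 0.27 (267, 213, 99, 119) ((586.9845581054688, -29.46697998046875), (560.365478515625, 305.1103210449219), 16.72319984436035)
fit [ 0.5463 -0.0585] -71.49 med 0.07581
```

```bash
python3 -m crank '[[0.0003,0.001,0,0,0,0,-1],[0,0,-0.001,0,0,0,-1],[0,0,0,0,0,0,-0.7],[0,0,0,0,0,0,-0.3],[0,0,0,0,0,0,-0.3],[0,0,-0.01,0,0,0,-0.3],[0,0,-0.03,0,0,0,-0.3],[0,0,-0.035,0,0,0,-0.3],[0,0,-0.035,0,0,0,-0.3],[0,0,-0.035,0,0,0,-0.3]]' 40
python3 -m crank '[[0,-0.02,-0.035,0,0,0,-0.3],[0,-0.02,-0.035,0,0,0,-0.3],[0,0,-0.035,0,0,0,-0.3],[0,0,-0.035,0,0,0,-0.3],[0,0,0,0,0,0,-0.3],[0,0,0,0,0,0,-0.3],[0,0,0,0,0,0,-0.3]]' 40
python3 - <<'E'
from h import *
delta(.45,-.1,.38)
for n in ("wrist","side"):
    f=grab(n); print(n); trayfit(f); cv2.imwrite(f"pics/e2_{n}.png",f["img"])
    print(proj(f,[[.4615,.0112,.107],[.4615+.0625,-.105,.025],[.4615-.0625,.125,.025]]).round(0))
    if n=="wrist":
        d=trace(f,"tray")[0]; c=contour(d["pixels"]); h=cv2.approxPolyDP(c,4,True).reshape(-1,2); print(np.c_[h,(unproj(f,h,.025)[:,:2]*1000).round(1)])
E
```

```text
time_s: 25.07
tool_pos: [0.4682, -0.1004, 0.2362]
tool_rot: [180.0, -0.1, -175.1]
force: [1.4, 0.4, -0.1]
grip_width: 0.349
grip_force: 0.0
time_s: 25.65
tool_pos: [0.4715, -0.14, 0.3742]
tool_rot: [180.0, -0.1, -175.1]
force: [0.3, 1.0, -0.6]
grip_width: 0.349
grip_force: 0.0
pose [ 0.4715 -0.14    0.3742] [ 1.7995e+02 -6.0000e-02 -1.7513e+02] t 25.65 F [ 0.3  1.  -0.6] g 0.349 0.0
delta tool mm [18.  41.7 -5.8]
wrist
tray 0.94 (352, 143, 217, 113) ((461.38385009765625, 8.311653137207031), (126.64164733886719, 230.53927612304688), 4.619607925415039)
fit [0.461  0.0077] 4.92 med 0.0014
[[489. 217.]
 [349. 247.]
 [574. 153.]]
[[ 355.   145.   409.7 -110.6]
 [ 353.   253.   531.4  -99.6]
 [ 455.   254.   522.4   18.9]
 [ 454.   218.   480.2   10.2]
 [ 477.   206.   464.4   33.3]
 [ 483.   216.   475.1   42.2]
 [ 518.   216.   471.8   81.2]
 [ 551.   206.   457.6  114.9]
 [ 555.   218.   470.6  122.7]
 [ 567.   144.   390.3  114.9]]
side
tray 0.67 (263, 237, 40, 53) ((462.73541259765625, 4.248512268066406), (127.9094467163086, 246.53990173339844), 4.200227737426758)
fit [ 0.4632 -0.0006] 4.06 med 0.00149
[[279. 246.]
 [300. 283.]
 [264. 237.]]
```

The tray is at (0.461, 0.008), yaw 4.9°, so it's about 3 mm from the lip's middle and parallel to the cutter. Both plates are home and the gripper is clear. Handing in.

```bash
python3 -c "
from rig import hand_in; print(hand_in())"
```

```text
the job is handed in; nothing more can be done
None
```

I handed the job in at about 26 s: the slinger, then the slicing disc, are fully home on the shaft, and the tray was slid to about 3 mm from centred under the chute by my wrist-camera measurement. The lid, bottle and fork cylinder were left alone, but I did not re-check them in a picture at the end.

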